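# Slide the blue-capped disc into the loading bay and shut its gate

### The arm

A 6-joint arm with a two-finger parallel gripper is mounted at the origin on the work surface. World frame = base frame: x ahead of the robot, y to its left, z up, the work surface at z = 0. Lengths are in mm, angles in rad, forces in N, time in s.
With the tool pointing down it reaches from about 400 to 925 mm from the base axis. Payload 12.5 kg.
Tool frame: the origin (TCP) lies at the very end of the fingers, on their centre line; the grasp point (between the pads) lies 19 mm behind it; y points along the fingers, z is the direction in which the jaws open and shut, and the axes are right-handed (so a half turn about y gives the same grasp; the last joint's range is limited). The gripper opens to 95 mm and grips with 3 to 60 N. Pads are 20 mm wide; open, the fingers measure 119 mm over their backs; the gripper's body (75 mm by 180 mm) begins 59 mm behind the grasp point.
Start: joints at [1.002, 0.491, 1.559, -0, 1.092, -0.106], TCP at [279.022, 559.28, 214.661] pointing down, gripper open.
Joint ranges: [-3.1, 3.1], [-0.84, 2.19], [0.05, 2.79], [-1.13, 4.28], [0.06, 2.93], [-2.69, 2.69]. Speed limits (rad/s): [2.22, 2.22, 2.79, 3.14, 3.14, 3.14].

### API

Orientations are given as [roll, pitch, yaw] about the fixed x, y, z axes, in that order (R = Rz(yaw) Ry(pitch) Rx(roll)).
In Python, from cell import env, optics gives the robot as it stands.
- The arm moves only by the tool drive_tool, never from a script. Its argument "steps" is a list of rows, each an object with "slide": the shift along the tool's x, y, z in m, a list of three; "dr": the turn, a rotation vector about the tool's x, y, z in rad, a list of three; "fingers": the finger opening in m, from 0 to 0.0951. A call has 1 to 5 rows; each row is the pose to reach, as a shift and turn from the pose commanded when the call began, along the tool's axes at that moment; what a row does not reach only later rows make up. A row lasts 1/12 s, in which the tool goes at most 41.7 mm and 7.16 degrees, less where a joint would pass 70% of its speed; a pose out of reach is approached as far as the arm can. A call with a gripper value outside its range is refused whole. The fingers move at their own pace and stop on an object; the grip force is fixed at half the most. Time passes only in rows, so rows that repeat a pose let the fingers close. It gives the time, the measured TCP pose, the force and the opening at its end, in the units of the state.
- env.state(): the state, without advancing time (a new reading comes with each control period).
- optics.read_camera(name): name is "scene" or "top"; returns the picture (384x512x3 uint8, red, green, blue); there is no depth.
- optics.camera_model(name): a dict with "mtx" (3x3 intrinsics, pixels), "R" (3x3) and "t" (3): a world point X has camera coordinates R X + t. Camera axes: x right, y down, z forward; pixel columns grow to the right and rows downward; lengths in mm; the calibration is good to about 2 mm. A picture is of the moment at which its call begins. camera_model takes no time and is no camera call.
- env.job_done(): hands the job in, once; it reports no verdict.
The state is a dict: "t": time; "joints": joint angles; "qvel": joint speeds; "tau": joint torques, N m; "eef_pos": TCP position; "tcp_rot": TCP orientation; "ft_force": force on the tool from outside, world axes, zero at the start; "moment": the same for the moment, N m; "opening": opening from 0.0 (shut) to 1.0 (fully open).
Only numpy, scipy, OpenCV 4.12 (cv2) and the standard library are available. Lean on these libraries where they do the work, as an engineer would, in place of code of your own. Each camera call takes 0.05 s, during which the arm holds its last target.

### The job

Push the blue-capped wooden disc along the table into the elevator rig's loading bay until it rests against the stop at the back of the bay, then push the orange gate fully shut across the bay's mouth behind it. Only push, with the fingertips or the outside of the fingers: never take the disc or the gate's fin between the fingers, and never lift or tip the disc. Leave the other discs and the tools where they are.

Things in the scene. Friction and masses are not known exactly. Their poses are not given: they have to be found in the camera images.
- blue_disc: the disc to push: round, pale wood, 64 mm across, 20 mm thick, flat on the table, 30 to 65 g, slides with ordinary friction and stops when no longer pushed, with a blue cap 48 mm across on top (it stands 1.5 mm proud, look only). Origin: centre of its underside. It changes places with the plain disc from start to start
- bay: fixed loading bay on the right; the table is its floor. Origin: on the table, at the centre of a disc seated against the stop. x axis: level, into the bay, to the stop; y: level, across the bay, the way the gate shuts (roughly away from the robot). Two wooden walls 24 mm high, 10 mm thick, inner faces at y = -38 and +38 mm, from x = -34 to 32 mm. A low gate bed (9 mm high) lies at y = -155 to -51, x = -57 to -34
- bay_stop (a point): middle of the stop's upright face at table level, at x = +32 mm in the bay's frame (bay's axes). The stop is 30 mm high. Behind it, x = 44 to 195 mm, y = -110 to 110 mm, stand a wooden tower 265 mm tall (x = 50 to 82, y = -46 to 46 mm) and clear guards 90 mm high
- bay_mouth (a point): middle of the bay's open mouth at table level, at x = -34 mm, y = 0 in the bay's frame (bay's axes). On the far side of the mouth stands the gate's aluminium keeper (x = -52 to -34, y = 48 to 60 mm, 24 mm high)
- gate (a joint): travel in m of the orange sliding gate along the bay's y axis: 0 open (parked beside the mouth), 0.100 fully shut (hard end). Starts at 0 to 0.014. Needs about 1.5 N, stays where left. A bar 13 mm thick (x = -50 to -37 mm in the bay's frame), 5 to 17 mm above the table, spanning y = -150 to -56 mm at 0, -50 to +44 mm when shut, 5 mm behind a seated disc
- gate_fin (a point): top centre of the orange upright fin on the gate, 58 mm above the table; push the gate by it. The fin is 10 mm thick along the bay's y, 23 mm wide along the bay's x, and rises from the bar's top (17 mm) to 58 mm. It lies at x = -46.5 mm, y = -77 mm + gate travel in the bay's frame; its axes are the bay's axes
- plain_disc: the other single disc: same pale wood, 64 mm across, 20 mm thick, with only a small dark spot (18 mm) in the middle of its top; a bystander. Origin: centre of its underside
- disc_stack: pile of three plain discs fixed together, 64 mm across, 60 mm tall, at the back; a bystander. Origin: centre of its underside
- pliers: pliers with yellow handles lying flat, 170 mm long, 14 mm high, at the back; a bystander. Origin: on the table near the middle; x axis towards the jaws
- cutter: red utility knife lying flat, 150 x 26 x 16 mm, front left; a bystander. Origin: centre of its underside; x axis towards the blade
- file: file with a black handle lying flat, 235 mm long, 17 mm high, left; a bystander. Origin: on the table near the middle; x axis towards the file's tip
- green_roller: small green stepped plastic roller standing upright, 36 mm across, 42 mm tall, left; a bystander. Origin: centre of its underside
Not all that is in view belongs to the job. Leave any green look-alike of the blue_disc alone.

How it is judged (in metres and radians):
On the way, in this order (a step that is already met when the one before it is completed fails the run):
1. the blue-capped disc lies in the bay against the stop while the gate is still open (x of blue_disc in the frame of bay between -0.005 and 0.006 m and y of blue_disc in the frame of bay between -0.012 and 0.012 m and value of joint gate below 0.04 m), for 0.2 s.
2. the gate is fully shut behind the disc (x of blue_disc in the frame of bay between -0.005 and 0.006 m and y of blue_disc in the frame of bay between -0.012 and 0.012 m and value of joint gate above 0.094 m), for 0.2 s.
At the end, for the whole second after the job is handed in: The blue-capped disc lies flat and at rest in the bay, within 5 mm of the stop (within 12 mm of the bay's middle line), and the gate is shut to within 6 mm of the end of its 100 mm travel (all of step 2 and height (world z) of blue_disc below 0.005 m and angle between blue_disc's own z axis and vertical below 0.08 rad and linear speed of blue_disc below 0.01 m/s); the robot touches nothing.
It fails at once if the blue-capped disc is lifted more than 10 mm off the table or tipped (height (world z) of blue_disc above 0.01 m or angle between blue_disc's own z axis and vertical above 0.25 rad).
It fails at once if the blue-capped disc is taken between the fingers (horizontal distance between the grasp point and blue_disc below 0.02 m and height (world z) of the grasp point below 0.034 m).
It fails at once if the gate's fin is taken between the fingers (horizontal distance between the grasp point and gate_fin below 0.009 m and height (world z) of the grasp point below 0.07 m).
It fails at once if another disc or a tool is moved more than 12 mm (distance of any of plain_disc, disc_stack, pliers, cutter, file, green_roller from where it was at the start of the episode above 0.012 m).
It also fails if it takes over 58 s, if anything falls off the work surface, if the arm or the gripper's body presses on something with over 40 N, if the wrist force passes 120 N, or if a joint passes its speed limit or range.

## Working session

There is one attempt and no reset: what is moved stays moved. The work goes in short steps, Python scripts to look and compute and a tool call to move; the robot and the scene stay as the last step left them, time stands still between calls to the robot, and variables do not carry over. Pictures are saved under pics/ and viewed, and the job is handed in when it is done.

Besides the shell and the picture viewer there is one more tool, called by a JSON object that holds its "op" and its "data", one argument or row to a line. drive_tool: Moves the arm, as the interface text tells. Its arguments: {"type":"object","properties":{"steps":{"type":"array","items":{"type":"object","properties":{"slide":{"type":"array","items":{"type":"number"}},"dr":{"type":"array","items":{"type":"number"}},"fingers":{"type":"number"}}}}},"required":["steps"]}

```bash
mkdir -p pics; ls; python3 - <<'E'
from cell import env, optics
import cv2
print(env.state())
for n in ("scene","top"):
    im=optics.read_camera(n); cv2.imwrite(f"pics/{n}0.png",cv2.cvtColor(im,cv2.COLOR_RGB2BGR))
    print(n,optics.camera_model(n))
E
```

```text
pics
{'t': 0.0, 'joints': array([ 1.00239916e+00,  4.91549710e-01,  1.55945828e+00, -1.94924202e-05,
        1.09171533e+00, -1.05600056e-01]), 'qvel': array([ 0.00109537,  0.00165874,  0.00045451, -0.0010166 , -0.00203969,
       -0.00059881]), 'tau': array([ 7.80684186e-04, -6.12633634e+01, -2.58186400e+01,  6.93103625e-02,
        4.80963592e-02, -7.99474287e-05]), 'eef_pos': array([278.87979972, 559.04791019, 214.06483273]), 'tcp_rot': array([-1.57192252e+00,  1.01984945e-04, -4.62788169e-01]), 'ft_force': array([-0.45256042, -0.01849812,  0.0362302 ]), 'moment': array([ 0.00935819,  0.01535261, -0.05500175]), 'opening': 0.9972236133466389}
scene {'mtx': array([[405.92634266,   0.        , 253.56947669],
       [  0.        , 405.92634266, 189.51934671],
       [  0.        ,   0.        ,   1.        ]]), 'R': array([[-0.83057611,  0.55666436,  0.01637453],
       [ 0.2991832 ,  0.47081249, -0.82995483],
       [-0.4697156 , -0.68444166, -0.55759023]]), 't': array([ 414.18620516, -154.80646127, 1314.04387005])}
top {'mtx': array([[358.00996638,   0.        , 255.35275347],
       [  0.        , 358.00996638, 190.54453806],
       [  0.        ,   0.        ,   1.        ]]), 'R': array([[ 0.02652847, -0.99921516,  0.02941612],
       [-0.99771339, -0.02829554, -0.06137882],
       [ 0.062163  , -0.02772057, -0.99768098]]), 't': array([ 37.96522987, 554.16110579, 898.25890038])}
```

View pics/scene0.png

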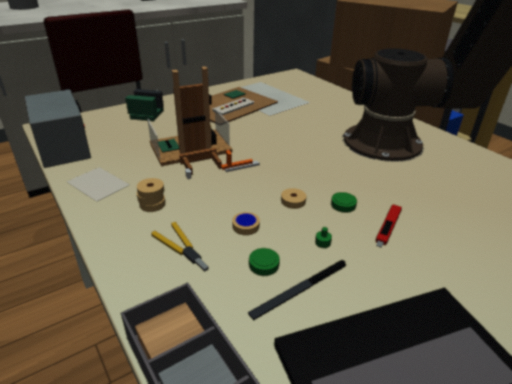

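View pics/top0.png

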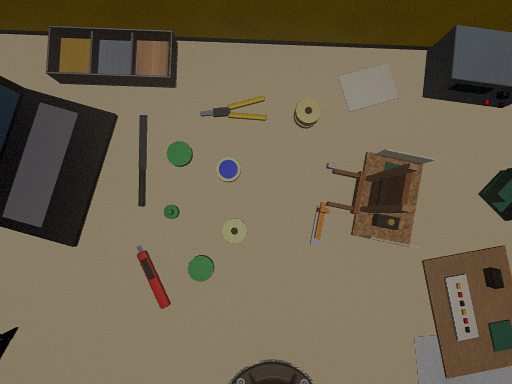

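```bash
python3 - <<'E'
import cv2
im=cv2.imread("pics/top0.png")
c=im[30:260,180:512]; cv2.imwrite("pics/topc.png",cv2.resize(c,None,fx=2.4,fy=2.4,interpolation=cv2.INTER_CUBIC))
im=cv2.imread("pics/scene0.png")
c=im[130:300,0:260]; cv2.imwrite("pics/scenec.png",cv2.resize(c,None,fx=3,fy=3,interpolation=cv2.INTER_CUBIC))
E
```

```text
(no output)
```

View pics/topc.png

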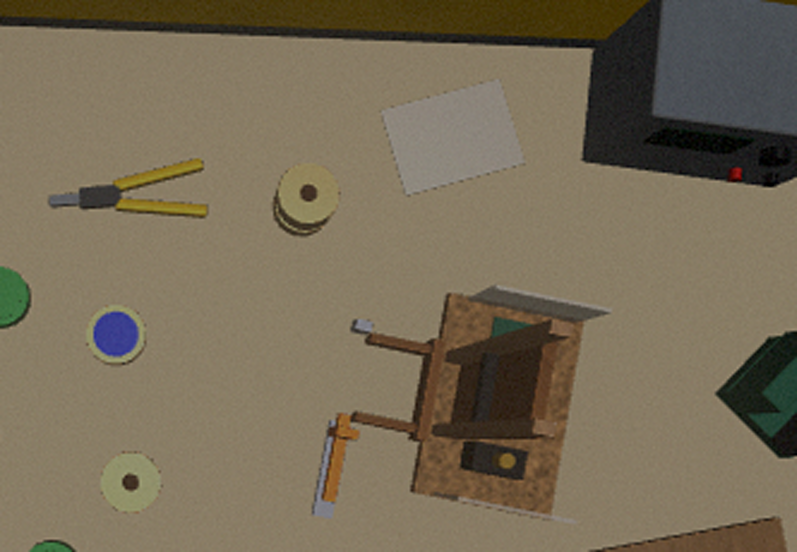

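View pics/scenec.png

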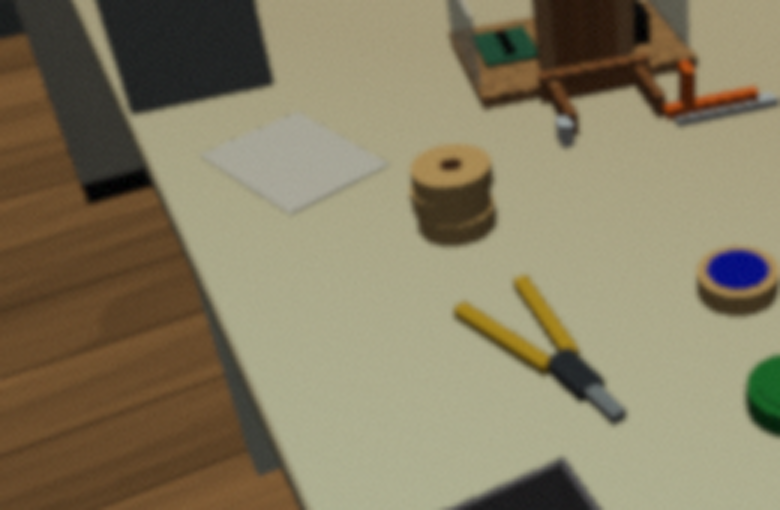

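The top view shows the blue disc at about (228,169), the plain disc at (234,231), the bay walls starting at about x=333 to 345, and the gate at about (322,222). I'll enlarge the bay next.

```bash
python3 - <<'E'
import cv2
im=cv2.imread("pics/top0.png")
c=im[150:255,300:380]; cv2.imwrite("pics/bayc.png",cv2.resize(c,None,fx=5.7,fy=5.7,interpolation=cv2.INTER_CUBIC)) 
im=cv2.imread("pics/scene0.png")
c=im[135:185,145:270]; cv2.imwrite("pics/bays.png",cv2.resize(c,None,fx=6.4,fy=6.4,interpolation=cv2.INTER_CUBIC))
E
```

```text
(no output)
```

View pics/bayc.png

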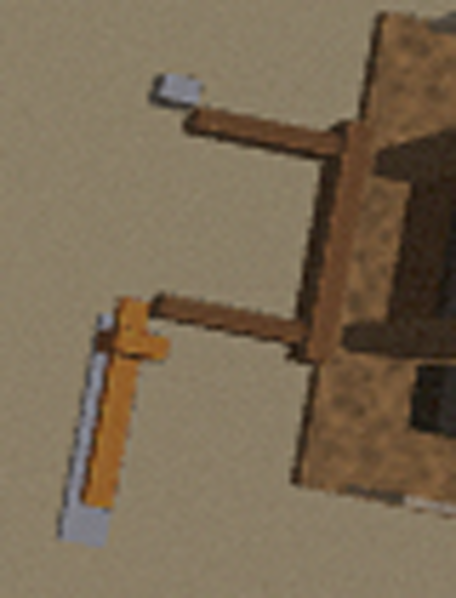

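View pics/bays.png

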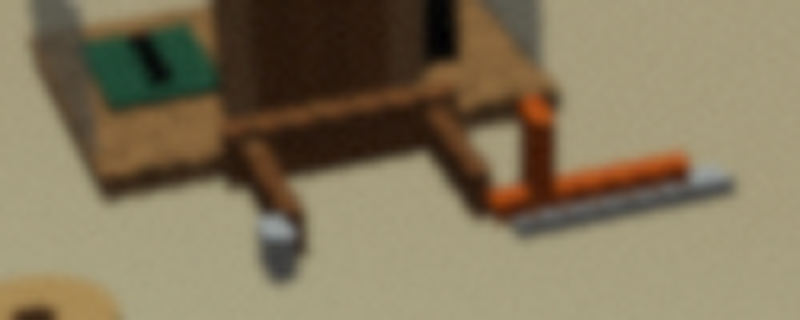

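```bash
cat > h.py <<'E'
import numpy as np, cv2
from cell import env, optics
M={n:optics.camera_model(n) for n in ("scene","top")}
def proj(n,X):
    m=M[n]; c=m["R"]@np.asarray(X,float)+m["t"]; p=m["mtx"]@c; return p[:2]/p[2]
def back(n,uv,z):
    m=M[n]; d=m["R"].T@np.linalg.inv(m["mtx"])@np.array([*uv,1.]); o=-m["R"].T@m["t"]
    return o+d*(z-o[2])/d[2]
E
cat > fit.py <<'E'
from h import *
from scipy.optimize import least_squares
T=lambda u,v:((u+.5)/5.7-.5+300,(v+.5)/5.7-.5+150)
S=lambda u,v:((u+.5)/6.4-.5+145,(v+.5)/6.4-.5+135)
P=[("top",(-34,60,24,0),T(203,78)),("top",(-34,48,24,0),T(199,106)),("top",(-52,60,24,0),T(160,74)),
("top",(-34,48,24,0),T(194,108)),("top",(-34,-38,24,0),T(160,296)),("top",(-34,-48,24,0),T(152,316)),
("top",(-50,-150,17,1),T(82,502)),("top",(-37,-150,17,1),T(113,508)),("top",(-50,-56,17,1),T(120,298)),("top",(-37,-56,17,1),T(147,302)),
("top",(-57,-155,9,0),T(60,540)),("top",(-34,-155,9,0),T(104,545)),
("top",(-35,-72,58,1),T(170,340)),("top",(-35,-82,58,1),T(166,358)),
("scene",(-43,54,24,0),S(277,226)),("scene",(-57,-155,9,0),S(735,180)),("scene",(-46.5,-77,58,1),S(537,103))]
def w(p,q):
    x,y,a,g=p; c,s=np.cos(a),np.sin(a); X,Y,Z,f=q; Y=Y+f*g
    return np.array([x+c*X-s*Y,y+s*X+c*Y,Z])
f=lambda p:np.concatenate([proj(n,w(p,q))-uv for n,q,uv in P])
r=least_squares(f,[520,-250,-1.7,5],loss="soft_l1")
print(r.x); print(np.round(f(r.x).reshape(-1,2),1))
for q in [(0,0,0,0),(-34,0,0,0),(-46.5,-77,58,1)]: print(w(r.x,q))
for n in M:
    im=optics.read_camera(n).astype(int)
    m=(im[...,2]>im[...,0]+60)&(im[...,2]>im[...,1]+60)
    m=m.astype(np.uint8); k,l,st,ce=cv2.connectedComponentsWithStats(m)
    for i in range(1,k):
        if st[i,4]>60: print(n,st[i],ce[i],back(n,ce[i],21.5))
print("plain",back("top",(234,231),20),"stack",back("top",(308,110),60),"pliers",back("top",(234,110),8))
E
python3 fit.py
```

```text
[ 562.24469172 -171.63242777   -1.74037398   13.72320617]
[[-0.5  0.4]
 [-0.6  0.1]
 [ 0.2 -0.3]
 [ 0.3 -0.3]
 [ 0.1 -0.3]
 [ 0.8  0. ]
 [ 0.   0.3]
 [-0.4  0.2]
 [ 0.1 -0.2]
 [ 0.3  0.1]
 [-0.7  0.1]
 [ 0.3  0.9]
 [-0.3 -0.4]
 [-0.3  0.4]
 [-0.4 -0.1]
 [-0.1 -0.5]
 [-0.5  0.8]]
[ 562.24469172 -171.63242777    0.        ]
[ 567.98273842 -138.12011928    0.        ]
[ 507.72315455 -115.12044123   58.        ]
scene [236 214  20  12 175] [245.58285714 219.37714286] [606.17372562 126.87679084  21.5       ]
top [219 160  18  18 258] [227.76356589 168.73643411] [606.18610436 124.98305035  21.5       ]
plain [448.92967598 104.42139905  20.        ] stack [753.81067313 -70.79825028  60.        ] pliers [762.42408519 114.25275481   8.        ]
```

{"op": "drive_tool", "data": {
  "steps": [
    {"slide": [0.035, 0, -0.013], "dr": [0, 0.12, 0], "fingers": 0.03},
    {"slide": [0.07, 0, -0.026], "dr": [0, 0.24, 0], "fingers": 0.03},
    {"slide": [0.105, 0, -0.039], "dr": [0, 0.36, 0], "fingers": 0.03},
    {"slide": [0.14, 0, -0.052], "dr": [0, 0.48, 0], "fingers": 0.03},
    {"slide": [0.168, 0, -0.064], "dr": [0, 0.6, 0], "fingers": 0.03}
  ]
}}

```text
t: 0.62
eef_pos: [402.2, 425.3, 214.6]
tcp_rot: [-1.571, -0.0, -1.069]
ft_force: [1.1, 1.0, -0.3]
opening: 0.705
```

```bash
cat >> h.py <<'E'
B=np.array([562.2,-171.6]);A=-1.7404
Rb=np.array([[np.cos(A),-np.sin(A)],[np.sin(A),np.cos(A)]])
def tobay(p): return Rb.T@(np.asarray(p)[:2]-B)
def rep(goal=None):
    s=env.state(); y=s["tcp_rot"][2]; p=s["eef_pos"]
    print("t",round(s["t"],2),"tcp",p.round(1),"rot",s["tcp_rot"].round(4),"bay",tobay(p).round(1),"F",s["ft_force"].round(1),"op",round(s["opening"],3))
    if goal:
        g=B+Rb@np.array(goal[:2]); d=g-p[:2]; c,sn=np.cos(y),np.sin(y)
        print("slide x,y,z mm",round(c*d[0]+sn*d[1],1),round(p[2]-goal[2],1),round(-sn*d[0]+c*d[1],1),"turn y",round(y-A,4))
E
python3 -c "
from h import *
rep((-362,-6.8,100))
print('green',back('top',(180,153),20),tobay(back('top',(180,153),20)),tobay((606.2,126)))"
```

```text
t 0.62 tcp [402.2 425.3 214.6] rot [-1.5708e+00 -2.0000e-04 -1.0690e+00] bay [-561.3 -258.5] F [ 1.1  1.  -0.3] op 0.705
slide x,y,z mm 312.6 114.6 73.1 turn y 0.6714
green [642.97643542 247.6356536   20.        ] [-426.8547455     8.85392625] [-300.7567939   -6.8637399]
```

{"op": "drive_tool", "data": {
  "steps": [
    {"slide": [0.036, 0, 0.008], "dr": [0, 0.12, 0], "fingers": 0.03},
    {"slide": [0.072, 0, 0.016], "dr": [0, 0.24, 0], "fingers": 0.03},
    {"slide": [0.108, 0, 0.024], "dr": [0, 0.36, 0], "fingers": 0.03},
    {"slide": [0.144, 0, 0.032], "dr": [0, 0.48, 0], "fingers": 0.03},
    {"slide": [0.18, 0, 0.042], "dr": [0, 0.6, 0], "fingers": 0.03}
  ]
}}

```text
t: 1.03
eef_pos: [525.8, 288.5, 214.6]
tcp_rot: [-1.571, -0.0, -1.669]
ft_force: [-0.1, 1.7, 0.0]
opening: 0.36
```

```bash
python3 -c "
from h import *
rep((-362,-6.8,100))"
```

```text
t 1.03 tcp [525.8 288.5 214.6] rot [-1.571  -0.     -1.6687] bay [-447.4 -113.6] F [-0.1  1.7  0. ] op 0.36
slide x,y,z mm 92.8 114.6 100.4 turn y 0.0717
```

{"op": "drive_tool", "data": {
  "steps": [
    {"slide": [0.023, 0.02, 0.025], "dr": [0, 0.04, 0], "fingers": 0.03},
    {"slide": [0.046, 0.04, 0.05], "dr": [0, 0.0717, 0], "fingers": 0.03},
    {"slide": [0.07, 0.065, 0.075], "dr": [0, 0.0717, 0], "fingers": 0.03},
    {"slide": [0.0928, 0.09, 0.1004], "dr": [0, 0.0717, 0], "fingers": 0.03},
    {"slide": [0.0928, 0.115, 0.1004], "dr": [0, 0.0717, 0], "fingers": 0.03}
  ]
}}

```text
t: 1.45
eef_pos: [620.0, 184.4, 98.5]
tcp_rot: [-1.569, 0.0, -1.738]
ft_force: [-0.2, -0.0, -1.0]
opening: 0.316
```

```bash
python3 -c "
from h import *
rep((-362,-6.8,6))"
```

```text
t 1.45 tcp [620.  184.4  98.5] rot [-1.5685e+00  2.0000e-04 -1.7381e+00] bay [-360.6   -3.2] F [-0.2 -0.  -1. ] op 0.316
slide x,y,z mm -1.4 92.5 -3.6 turn y 0.0023
```

{"op": "drive_tool", "data": {
  "steps": [
    {"slide": [0, 0, 0], "dr": [0, 0, 0], "fingers": 0.03},
    {"slide": [0, 0, 0], "dr": [0, 0, 0], "fingers": 0.03}
  ]
}}

```text
t: 1.62
eef_pos: [615.8, 188.4, 98.8]
tcp_rot: [-1.574, -0.001, -1.735]
ft_force: [-0.8, -1.3, 0.9]
opening: 0.315
```

```bash
python3 -c "
from h import *
rep((-362,-6.8,6))
im=optics.read_camera('top');cv2.imwrite('pics/t1.png',cv2.resize(im[100:240,150:330,::-1],None,fx=4,fy=4,interpolation=3))"
```

```text
t 1.62 tcp [615.8 188.4  98.8] rot [-1.5737e+00 -9.0000e-04 -1.7350e+00] bay [-363.9   -7.9] F [-0.8 -1.3  0.9] op 0.315
slide x,y,z mm 1.9 92.8 1.1 turn y 0.0054
```

View pics/t1.png

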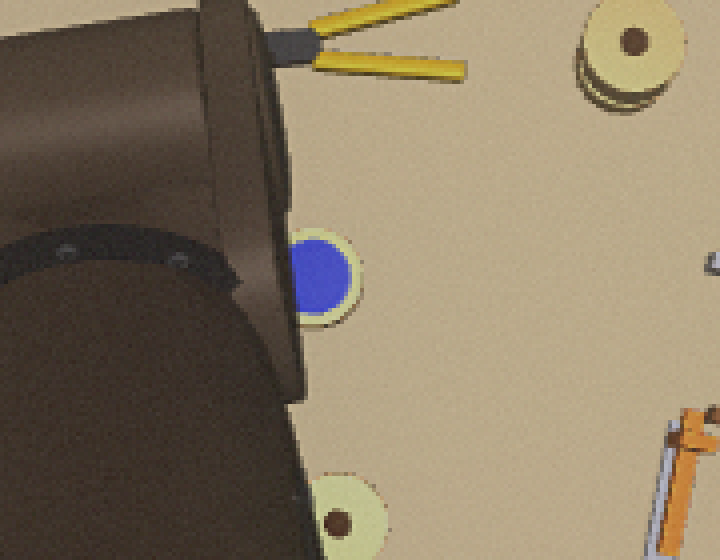

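The gripper is behind the disc, with its wide side across the bay axis. The disc is still at its place at about (228,169). Next I lower the tool.

{"op": "drive_tool", "data": {
  "steps": [
    {"slide": [0, 0.03, 0], "dr": [0, 0.005, 0], "fingers": 0.03},
    {"slide": [0.001, 0.06, 0], "dr": [0, 0.005, 0], "fingers": 0.03},
    {"slide": [0.001, 0.08, 0.001], "dr": [0, 0.005, 0], "fingers": 0.03},
    {"slide": [0.001, 0.092, 0.001], "dr": [0, 0.005, 0], "fingers": 0.03},
    {"slide": [0.001, 0.092, 0.001], "dr": [0, 0.005, 0], "fingers": 0.03}
  ]
}}

```text
t: 2.08
eef_pos: [616.6, 188.3, 7.1]
tcp_rot: [-1.572, -0.0, -1.738]
ft_force: [-0.5, 0.2, 0.3]
opening: 0.311
```

{"op": "drive_tool", "data": {
  "steps": [
    {"slide": [0, 0, 0], "dr": [0, 0, 0], "fingers": 0.03},
    {"slide": [0, 0, 0], "dr": [0, 0, 0], "fingers": 0.03}
  ]
}}

```text
t: 2.25
eef_pos: [618.1, 188.0, 9.7]
tcp_rot: [-1.568, 0.001, -1.739]
ft_force: [0.6, -0.2, -0.2]
opening: 0.315
```

```bash
python3 -c "
from h import *
rep((-342,-6.8,6))
im=optics.read_camera('scene');cv2.imwrite('pics/s1.png',cv2.resize(im[120:300,140:340,::-1],None,fx=3,fy=3,interpolation=3))
rep((-342,-6.8,6))"
```

```text
t 2.25 tcp [618.1 188.    9.7] rot [-1.5682e+00  1.1000e-03 -1.7389e+00] bay [-363.9   -5.6] F [ 0.6 -0.2 -0.2] op 0.315
slide x,y,z mm 21.9 3.7 -1.3 turn y 0.0015
t 2.3 tcp [618.2 187.9   9.7] rot [-1.5681e+00  1.1000e-03 -1.7390e+00] bay [-363.8   -5.5] F [-0.3  0.4  0.7] op 0.314
slide x,y,z mm 21.8 3.7 -1.3 turn y 0.0014
```

View pics/s1.png

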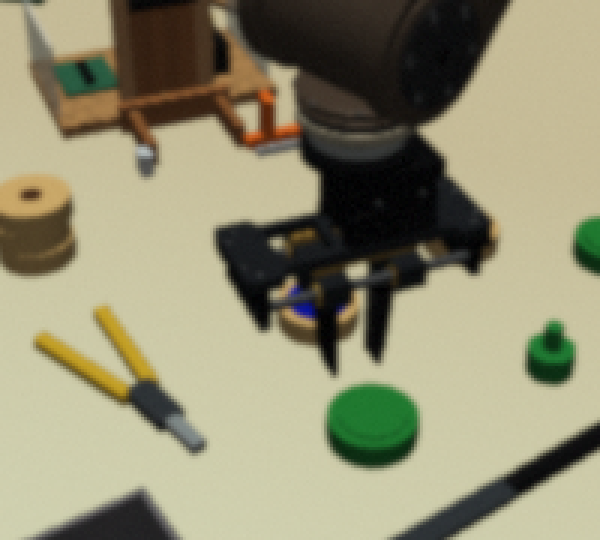

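{"op": "drive_tool", "data": {
  "steps": [
    {"slide": [0.008, 0.002, 0], "dr": [0, 0, 0], "fingers": 0.03},
    {"slide": [0.016, 0.002, -0.001], "dr": [0, 0, 0], "fingers": 0.03},
    {"slide": [0.024, 0.002, -0.001], "dr": [0, 0, 0], "fingers": 0.03},
    {"slide": [0.034, 0.002, -0.001], "dr": [0, 0, 0], "fingers": 0.03},
    {"slide": [0.044, 0.002, -0.001], "dr": [0, 0, 0], "fingers": 0.03}
  ]
}}

```text
t: 2.72
eef_pos: [608.8, 143.0, 5.9]
tcp_rot: [-1.57, 0.0, -1.74]
ft_force: [0.0, 0.6, 1.1]
opening: 0.313
```

{"op": "drive_tool", "data": {
  "steps": [
    {"slide": [0.01, 0, 0], "dr": [0, 0, 0], "fingers": 0.03},
    {"slide": [0.02, 0, 0], "dr": [0, 0, 0], "fingers": 0.03},
    {"slide": [0.03, 0, 0.001], "dr": [0, 0, 0], "fingers": 0.03},
    {"slide": [0.04, 0, 0.001], "dr": [0, 0, 0], "fingers": 0.03},
    {"slide": [0.05, 0, 0.001], "dr": [0, 0, 0], "fingers": 0.03}
  ]
}}

```text
t: 3.13
eef_pos: [601.4, 93.6, 5.6]
tcp_rot: [-1.571, 0.0, -1.74]
ft_force: [0.8, 0.9, 1.0]
opening: 0.317
```

```bash
cat >> h.py <<'E'
def disc(n="top",save=None):
    a=optics.read_camera(n); im=a.astype(int)
    m=((im[...,2]>im[...,0]+60)&(im[...,2]>im[...,1]+60)).astype(np.uint8); m[:,:130]=0
    k,l,st,ce=cv2.connectedComponentsWithStats(m)
    for i in range(1,k):
        if st[i,4]>30: p=back(n,ce[i],21.5); print(n,st[i],p.round(1),"bay",tobay(p).round(1))
    if save: cv2.imwrite(save,cv2.resize(a[100:260,140:400,::-1],None,fx=3,fy=3,interpolation=3))
E
python3 -c "
from h import *
rep((-38,0,8)); disc('scene'); disc('top','pics/t2.png')"
```

```text
t 3.13 tcp [601.4  93.6   5.6] rot [-1.5707e+00  1.0000e-04 -1.7397e+00] bay [-268.1   -6.1] F [0.8 0.9 1. ] op 0.317
slide x,y,z mm 230.1 -2.4 5.9 turn y 0.0007
scene [235 198   9  10  62] [584.8  62.5  21.5] bay [-234.6  -17.3]
```

View pics/t2.png

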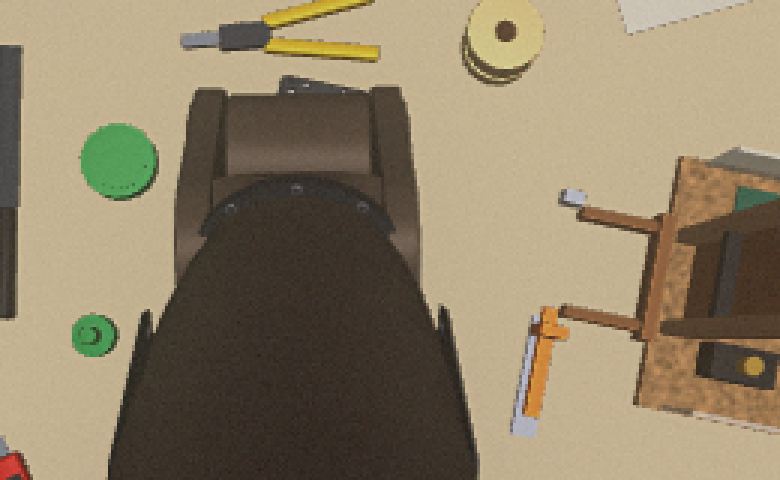

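{"op": "drive_tool", "data": {
  "steps": [
    {"slide": [0.011, -0.001, 0], "dr": [0, 0, 0], "fingers": 0.03},
    {"slide": [0.022, -0.002, 0], "dr": [0, 0, 0], "fingers": 0.03},
    {"slide": [0.033, -0.002, 0.001], "dr": [0, 0, 0], "fingers": 0.03},
    {"slide": [0.044, -0.002, 0.001], "dr": [0, 0, 0], "fingers": 0.03},
    {"slide": [0.055, -0.002, 0.002], "dr": [0, 0, 0], "fingers": 0.03}
  ]
}}

```text
t: 3.65
eef_pos: [594.0, 39.0, 7.6]
tcp_rot: [-1.571, 0.0, -1.74]
ft_force: [0.4, 1.3, -0.2]
opening: 0.313
```

{"op": "drive_tool", "data": {
  "steps": [
    {"slide": [0.011, 0, 0], "dr": [0, 0, 0], "fingers": 0.03},
    {"slide": [0.022, 0, 0], "dr": [0, 0, 0], "fingers": 0.03},
    {"slide": [0.033, 0, 0.001], "dr": [0, 0, 0], "fingers": 0.03},
    {"slide": [0.044, 0, 0.001], "dr": [0, 0, 0], "fingers": 0.03},
    {"slide": [0.055, 0, 0.002], "dr": [0, 0, 0], "fingers": 0.03}
  ]
}}

```text
t: 4.07
eef_pos: [586.7, -15.5, 7.6]
tcp_rot: [-1.571, 0.0, -1.74]
ft_force: [-0.7, 0.5, -0.4]
opening: 0.314
```

```bash
python3 -c "
from h import *
rep((-38,0,8)); disc('scene','pics/s3.png'); disc('top','pics/t3.png')"
```

```text
t 4.07 tcp [586.7 -15.5   7.6] rot [-1.5710e+00  1.0000e-04 -1.7396e+00] bay [-158.    -2.2] F [-0.7  0.5 -0.4] op 0.314
slide x,y,z mm 120.0 -0.4 2.1 turn y 0.0008
scene [217 177  10   8  57] [570.6 -47.8  21.5] bay [-123.5  -12.6]
```

View pics/s3.png

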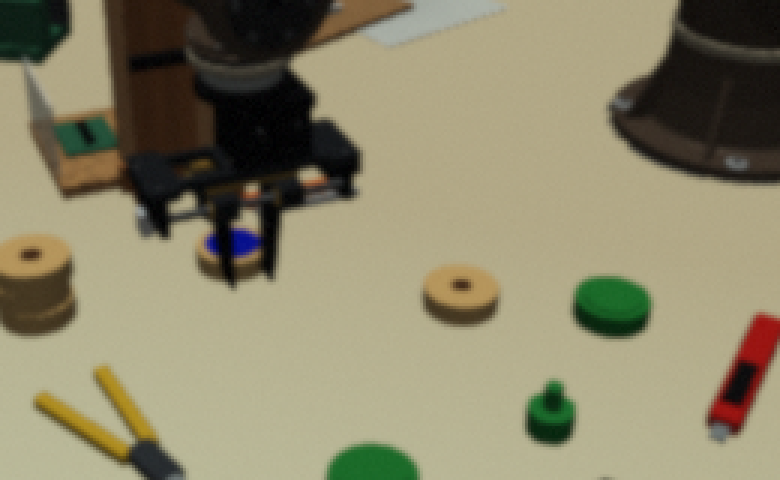

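```bash
python3 -c "
from h import *
t=np.array([586.7,-15.5])
for X in(-37,0,37):
  for Y in (-90,-62,62,90):
    for z in (86,60):
      p=t+Rb@np.array([X,Y]); u=proj('scene',[*p,z]); print(X,Y,z,((u-[140,100])*3).round())
"
```

```text
-37 -90 86 [361. 198.]
-37 -90 60 [360. 225.]
-37 -62 86 [330. 205.]
-37 -62 60 [330. 232.]
-37 62 86 [185. 236.]
-37 62 60 [187. 264.]
-37 90 86 [150. 243.]
-37 90 60 [153. 271.]
0 -90 86 [343. 177.]
0 -90 60 [342. 204.]
0 -62 86 [312. 184.]
0 -62 60 [312. 210.]
0 62 86 [170. 213.]
0 62 60 [172. 240.]
0 90 86 [137. 220.]
0 90 60 [139. 248.]
37 -90 86 [325. 158.]
37 -90 60 [325. 184.]
37 -62 86 [296. 164.]
37 -62 60 [296. 190.]
37 62 86 [157. 192.]
37 62 60 [159. 218.]
37 90 86 [124. 198.]
37 90 60 [127. 225.]
```

The drawn body bottom sits at about z = 86, so it clears the fin. I keep pushing.

{"op": "drive_tool", "data": {
  "steps": [
    {"slide": [0.011, 0, 0.0005], "dr": [0, 0, 0], "fingers": 0.03},
    {"slide": [0.022, 0, 0.001], "dr": [0, 0, 0], "fingers": 0.03},
    {"slide": [0.033, 0, 0.0015], "dr": [0, 0, 0], "fingers": 0.03},
    {"slide": [0.044, 0, 0.002], "dr": [0, 0, 0], "fingers": 0.03},
    {"slide": [0.055, 0, 0.002], "dr": [0, 0, 0], "fingers": 0.03}
  ]
}}

```text
t: 4.58
eef_pos: [579.6, -70.1, 7.6]
tcp_rot: [-1.571, 0.0, -1.74]
ft_force: [1.3, -0.7, 0.1]
opening: 0.317
```

```bash
python3 -c "
from h import *
rep((-38,0,8)); disc('scene','pics/s4.png')"
```

```text
t 4.58 tcp [579.6 -70.1   7.6] rot [-1.5707e+00  1.0000e-04 -1.7396e+00] bay [-103.    0.] F [ 1.3 -0.7  0.1] op 0.317
slide x,y,z mm 65.0 -0.4 -0.1 turn y 0.0008
scene [209 167  10   8  51] [ 564.1 -102.2   21.5] bay [-68.7  -9.8]
```

View pics/s4.png

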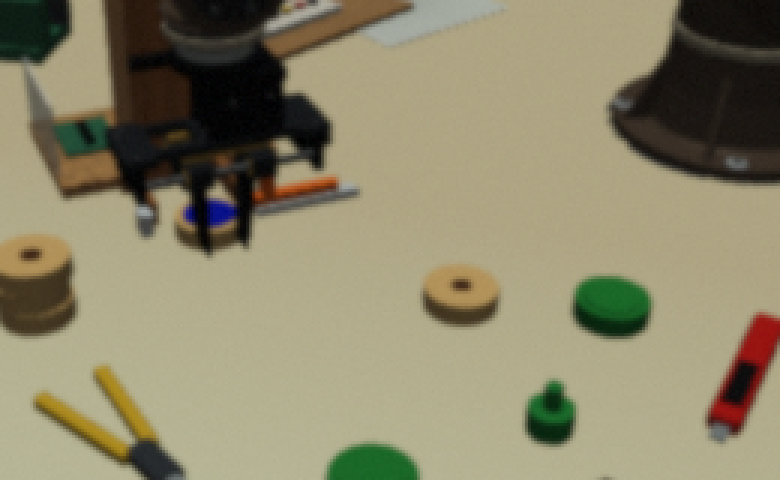

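{"op": "drive_tool", "data": {
  "steps": [
    {"slide": [0.009, 0, 0], "dr": [0, 0, 0], "fingers": 0.03},
    {"slide": [0.018, 0, 0], "dr": [0, 0, 0], "fingers": 0.03},
    {"slide": [0.027, 0, 0], "dr": [0, 0, 0], "fingers": 0.03},
    {"slide": [0.036, 0, 0], "dr": [0, 0, 0], "fingers": 0.03},
    {"slide": [0.045, 0, 0], "dr": [0, 0, 0], "fingers": 0.03}
  ]
}}

```text
t: 5.05
eef_pos: [572.0, -114.2, 7.6]
tcp_rot: [-1.571, 0.0, -1.739]
ft_force: [0.2, 0.6, -0.0]
opening: 0.315
```

{"op": "drive_tool", "data": {
  "steps": [
    {"slide": [0.003, 0, 0], "dr": [0, 0, 0], "fingers": 0.03},
    {"slide": [0.006, 0, 0], "dr": [0, 0, 0], "fingers": 0.03},
    {"slide": [0.009, 0, 0], "dr": [0, 0, 0], "fingers": 0.03},
    {"slide": [0.012, 0, 0], "dr": [0, 0, 0], "fingers": 0.03},
    {"slide": [0.014, 0, 0], "dr": [0, 0, 0], "fingers": 0.03}
  ]
}}

```text
t: 5.47
eef_pos: [569.8, -127.2, 7.6]
tcp_rot: [-1.571, 0.0, -1.739]
ft_force: [-0.6, 0.8, 0.2]
opening: 0.318
```

```bash
python3 -c "
from h import *
rep((-38,0,8)); disc('scene','pics/s5.png')"
```

```text
t 5.47 tcp [ 569.8 -127.2    7.6] rot [-1.5708e+00  1.0000e-04 -1.7393e+00] bay [-45.   0.] F [-0.6  0.8  0.2] op 0.318
slide x,y,z mm 7.0 -0.4 -0.0 turn y 0.0011
scene [203 158   8   7  46] [ 554.7 -159.3   21.5] bay [-10.9  -9.5]
```

View pics/s5.png

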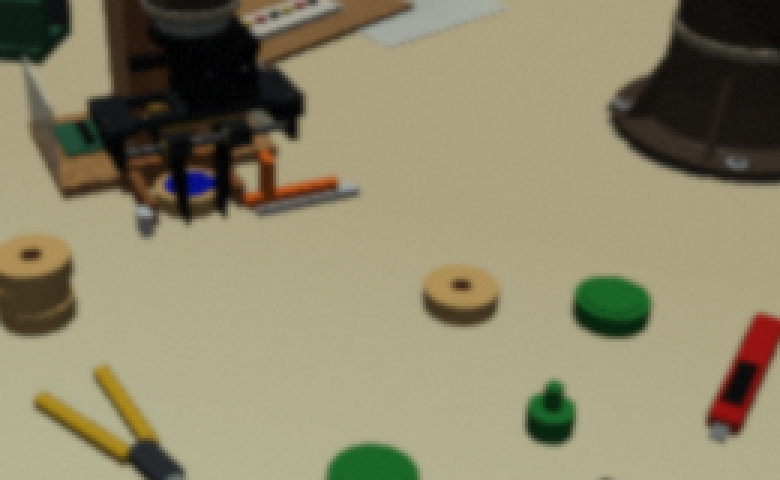

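{"op": "drive_tool", "data": {
  "steps": [
    {"slide": [0.0015, 0, 0], "dr": [0, 0, 0], "fingers": 0.03},
    {"slide": [0.003, 0, 0], "dr": [0, 0, 0], "fingers": 0.03},
    {"slide": [0.0045, 0, 0], "dr": [0, 0, 0], "fingers": 0.03},
    {"slide": [0.006, 0, 0], "dr": [0, 0, 0], "fingers": 0.03},
    {"slide": [0.006, 0, 0], "dr": [0, 0, 0], "fingers": 0.03}
  ]
}}

```text
t: 5.93
eef_pos: [568.8, -133.1, 7.6]
tcp_rot: [-1.571, 0.0, -1.74]
ft_force: [0.6, 1.6, 0.2]
opening: 0.316
```

{"op": "drive_tool", "data": {
  "steps": [
    {"slide": [0.001, 0, 0], "dr": [0, 0, 0], "fingers": 0.03},
    {"slide": [0.002, 0, 0], "dr": [0, 0, 0], "fingers": 0.03},
    {"slide": [0.002, 0, 0], "dr": [0, 0, 0], "fingers": 0.03}
  ]
}}

```text
t: 6.18
eef_pos: [568.5, -133.7, 7.6]
tcp_rot: [-1.571, 0.002, -1.74]
ft_force: [2.4, 10.4, 0.8]
opening: 0.316
```

```bash
python3 -c "
from h import *
rep((-38,0,8)); disc('scene','pics/s6.png')"
```

```text
t 6.18 tcp [ 568.5 -133.7    7.6] rot [-1.5712e+00  1.5000e-03 -1.7398e+00] bay [-38.4  -0.2] F [ 2.4 10.4  0.8] op 0.316
slide x,y,z mm 0.4 -0.4 0.2 turn y 0.0006
scene [202 157   9   7  48] [ 553.4 -165.6   21.5] bay [-4.5 -9.7]
```

The stop is felt: about 10 N at TCP X = -38.4, as predicted. I back off straight, then go up.

{"op": "drive_tool", "data": {
  "steps": [
    {"slide": [-0.005, 0, 0], "dr": [0, 0, 0], "fingers": 0.03},
    {"slide": [-0.02, 0, 0], "dr": [0, 0, 0], "fingers": 0.03},
    {"slide": [-0.045, 0, 0], "dr": [0, 0, 0], "fingers": 0.03},
    {"slide": [-0.075, 0, 0], "dr": [0, 0, 0], "fingers": 0.03},
    {"slide": [-0.08, -0.03, 0], "dr": [0, 0, 0], "fingers": 0.03}
  ]
}}

```text
t: 6.65
eef_pos: [580.0, -52.6, 33.9]
tcp_rot: [-1.578, 0.0, -1.738]
ft_force: [-1.5, -0.2, 0.4]
opening: 0.316
```

{"op": "drive_tool", "data": {
  "steps": [
    {"slide": [-0.01, -0.03, 0], "dr": [0, 0, 0], "fingers": 0.0},
    {"slide": [-0.03, -0.06, 0], "dr": [0, 0, 0], "fingers": 0.0},
    {"slide": [-0.06, -0.09, 0], "dr": [0, 0, 0], "fingers": 0.0},
    {"slide": [-0.09, -0.11, 0], "dr": [0, 0, 0], "fingers": 0.0},
    {"slide": [-0.09, -0.11, 0], "dr": [0, 0, 0], "fingers": 0.0}
  ]
}}

```text
t: 7.07
eef_pos: [599.1, 36.5, 152.2]
tcp_rot: [-1.564, 0.001, -1.737]
ft_force: [-0.6, -0.5, 0.2]
opening: 0.03
```

```bash
python3 -c "
from h import *
rep((-46.5,-105,150)); disc('scene','pics/s7.png'); disc('top','pics/t7.png')"
```

```text
t 7.07 tcp [599.1  36.5 152.2] rot [-1.5636e+00  1.4000e-03 -1.7366e+00] bay [-211.3    1.2] F [-0.6 -0.5  0.2] op 0.03
slide x,y,z mm 164.4 2.2 -106.9 turn y 0.0038
scene [195 157  15   7  85] [ 562.2 -169.9   21.5] bay [-1.7 -0.3]
top [335 181  18  18 259] [ 561.9 -172.3   21.5] bay [ 0.7 -0.2]
```

View pics/t7.png

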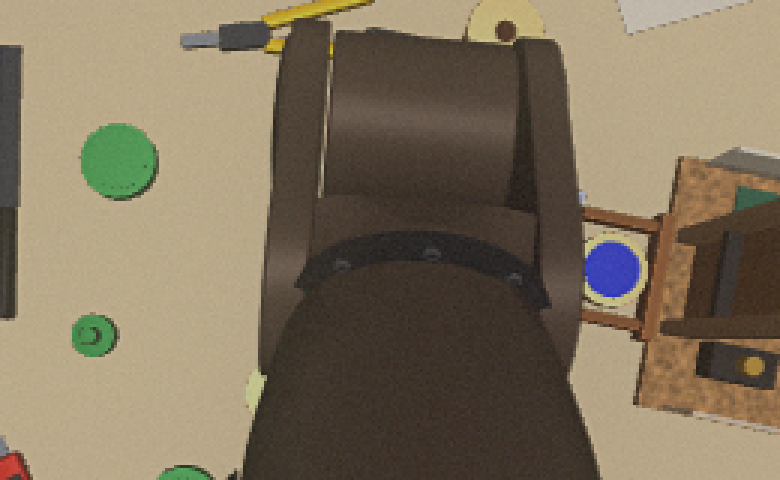

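View pics/s7.png

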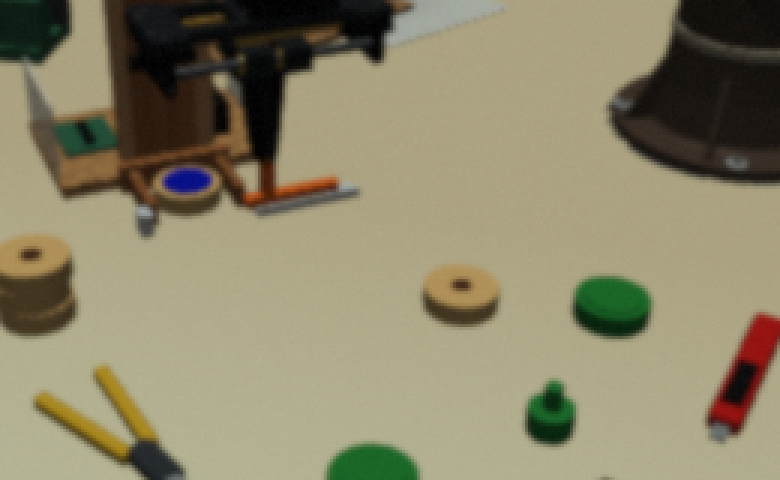

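The disc is seated at bay (0, 0) ±2 mm in both views, with the top-view cap at about (344,190). Next is the gate: fingers shut, placed behind the fin.

{"op": "drive_tool", "data": {
  "steps": [
    {"slide": [0.02, 0, -0.025], "dr": [0, 0.004, 0], "fingers": 0.0},
    {"slide": [0.05, 0, -0.045], "dr": [0, 0.004, 0], "fingers": 0.0},
    {"slide": [0.08, 0, -0.065], "dr": [0, 0.004, 0], "fingers": 0.0},
    {"slide": [0.11, 0, -0.085], "dr": [0, 0.004, 0], "fingers": 0.0},
    {"slide": [0.14, 0, -0.105], "dr": [0, 0.004, 0], "fingers": 0.0}
  ]
}}

```text
t: 7.58
eef_pos: [467.8, -89.4, 146.4]
tcp_rot: [-1.573, 0.0, -1.744]
ft_force: [1.4, -0.8, 1.0]
opening: 0.006
```

{"op": "drive_tool", "data": {
  "steps": [
    {"slide": [0.02, 0, 0], "dr": [0, 0, 0], "fingers": 0.0},
    {"slide": [0.022, 0.02, 0], "dr": [0, 0, 0], "fingers": 0.0},
    {"slide": [0.022, 0.04, 0], "dr": [0, 0, 0], "fingers": 0.0},
    {"slide": [0.022, 0.04, 0], "dr": [0, 0, 0], "fingers": 0.0},
    {"slide": [0.022, 0.04, 0], "dr": [0, 0, 0], "fingers": 0.0}
  ]
}}

```text
t: 8.0
eef_pos: [465.2, -109.9, 106.6]
tcp_rot: [-1.574, 0.001, -1.745]
ft_force: [0.6, -0.1, -0.1]
opening: 0.006
```

```bash
python3 -c "
from h import *
rep((-46.5,-103,32)); disc('scene','pics/s8.png')"
```

```text
t 8.0 tcp [ 465.2 -109.9  106.6] rot [-1.5744e+00  7.0000e-04 -1.7447e+00] bay [ -44.4 -106.1] F [ 0.6 -0.1 -0.1] op 0.006
slide x,y,z mm -2.1 74.6 3.0 turn y -0.0043
scene [195 157  15   7  85] [ 562.2 -169.9   21.5] bay [-1.7 -0.3]
```

View pics/s8.png

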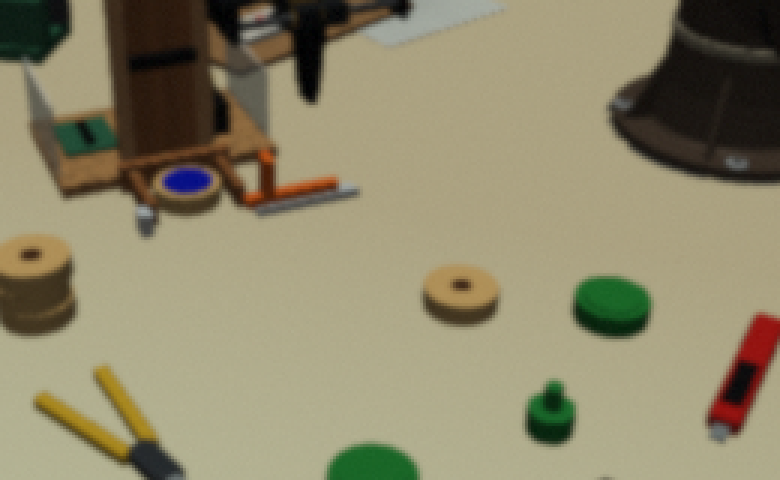

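{"op": "drive_tool", "data": {
  "steps": [
    {"slide": [-0.001, 0.02, 0.001], "dr": [0, -0.004, 0], "fingers": 0.0},
    {"slide": [-0.002, 0.04, 0.001], "dr": [0, -0.004, 0], "fingers": 0.0},
    {"slide": [-0.002, 0.06, 0.001], "dr": [0, -0.004, 0], "fingers": 0.0},
    {"slide": [-0.002, 0.075, 0.001], "dr": [0, -0.004, 0], "fingers": 0.0},
    {"slide": [-0.002, 0.075, 0.001], "dr": [0, -0.004, 0], "fingers": 0.0}
  ]
}}

```text
t: 8.47
eef_pos: [466.9, -107.3, 31.2]
tcp_rot: [-1.574, 0.001, -1.739]
ft_force: [-0.6, 0.5, -0.6]
opening: 0.003
```

```bash
python3 -c "
from h import *
rep((-46.5,-80,32)); disc('scene','pics/s9.png')"
```

```text
t 8.47 tcp [ 466.9 -107.3   31.2] rot [-1.5735e+00  6.0000e-04 -1.7390e+00] bay [ -47.3 -104.7] F [-0.6  0.5 -0.6] op 0.003
slide x,y,z mm 0.8 -0.8 24.7 turn y 0.0014
scene [195 157  15   7  85] [ 562.2 -169.9   21.5] bay [-1.7 -0.3]
```

View pics/s9.png

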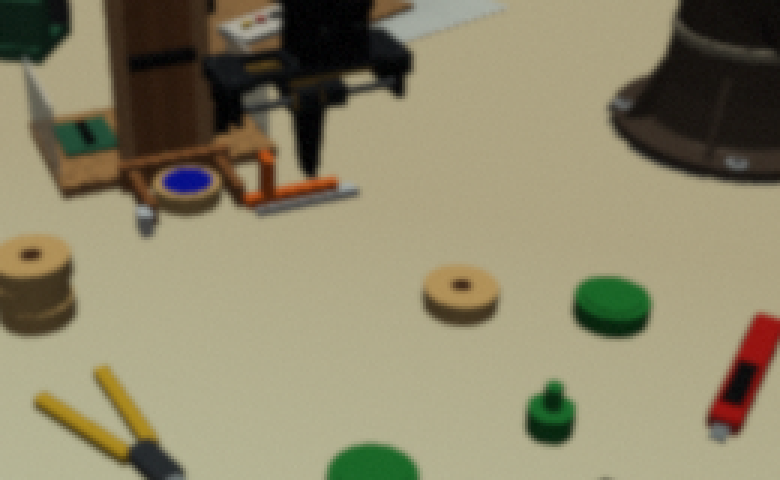

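The closed fingers are behind the fin, above the bar. I push along tool z.

{"op": "drive_tool", "data": {
  "steps": [
    {"slide": [0, 0, 0.008], "dr": [0, 0, 0], "fingers": 0.0},
    {"slide": [0, 0, 0.016], "dr": [0, 0, 0], "fingers": 0.0},
    {"slide": [0, 0, 0.022], "dr": [0, 0, 0], "fingers": 0.0},
    {"slide": [0, 0, 0.028], "dr": [0, 0, 0], "fingers": 0.0},
    {"slide": [0, 0, 0.034], "dr": [0, 0, 0], "fingers": 0.0}
  ]
}}

```text
t: 8.93
eef_pos: [501.8, -113.5, 33.2]
tcp_rot: [-1.57, -0.0, -1.739]
ft_force: [-2.2, 1.3, 1.9]
opening: 0.009
```

{"op": "drive_tool", "data": {
  "steps": [
    {"slide": [0, 0, 0.007], "dr": [0, 0, 0], "fingers": 0.0},
    {"slide": [0, 0, 0.014], "dr": [0, 0, 0], "fingers": 0.0},
    {"slide": [0, 0, 0.021], "dr": [0, 0, 0], "fingers": 0.0},
    {"slide": [0, 0, 0.028], "dr": [0, 0, 0], "fingers": 0.0},
    {"slide": [0, 0, 0.035], "dr": [0, 0, 0], "fingers": 0.0}
  ]
}}

```text
t: 9.35
eef_pos: [536.3, -119.4, 32.6]
tcp_rot: [-1.571, 0.0, -1.74]
ft_force: [-2.0, -0.4, 1.4]
opening: 0.007
```

```bash
python3 -c "
from h import *
rep((-46.5,6,32)); disc('scene','pics/s10.png')"
```

```text
t 9.35 tcp [ 536.3 -119.4   32.6] rot [-1.5708e+00  1.0000e-04 -1.7395e+00] bay [-47.1 -34.4] F [-2.  -0.4  1.4] op 0.007
slide x,y,z mm 0.7 0.6 40.4 turn y 0.0009
scene [195 157  15   7  85] [ 562.2 -169.9   21.5] bay [-1.7 -0.3]
```

View pics/s10.png

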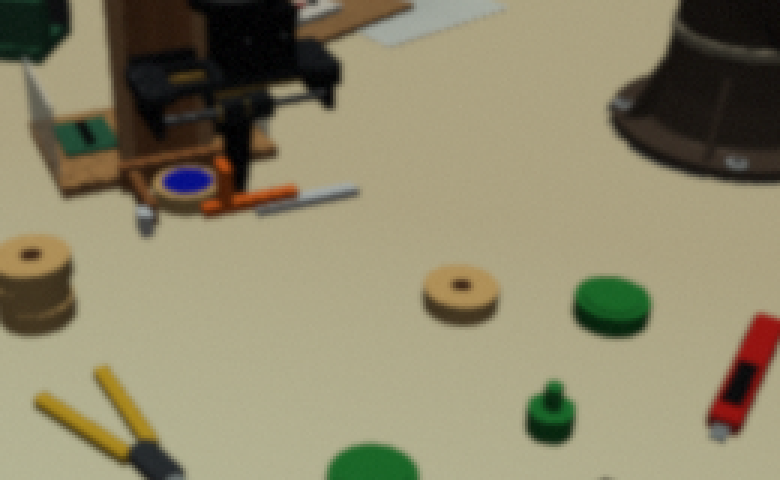

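The gate slides cleanly and the disc has not moved.

{"op": "drive_tool", "data": {
  "steps": [
    {"slide": [0, 0, 0.007], "dr": [0, 0, 0], "fingers": 0.0},
    {"slide": [0, 0, 0.014], "dr": [0, 0, 0], "fingers": 0.0},
    {"slide": [0, 0, 0.021], "dr": [0, 0, 0], "fingers": 0.0},
    {"slide": [0, 0, 0.028], "dr": [0, 0, 0], "fingers": 0.0},
    {"slide": [0, 0, 0.034], "dr": [0, 0, 0], "fingers": 0.0}
  ]
}}

```text
t: 9.82
eef_pos: [569.8, -125.1, 32.5]
tcp_rot: [-1.571, 0.0, -1.74]
ft_force: [-1.8, -1.1, -0.2]
opening: 0.005
```

{"op": "drive_tool", "data": {
  "steps": [
    {"slide": [0, 0, 0.001], "dr": [0, 0, 0], "fingers": 0.0},
    {"slide": [0, 0, 0.002], "dr": [0, 0, 0], "fingers": 0.0},
    {"slide": [0, 0, 0.003], "dr": [0, 0, 0], "fingers": 0.0},
    {"slide": [0, 0, 0.004], "dr": [0, 0, 0], "fingers": 0.0},
    {"slide": [0, 0, 0.004], "dr": [0, 0, 0], "fingers": 0.0}
  ]
}}

```text
t: 10.23
eef_pos: [573.0, -125.6, 32.6]
tcp_rot: [-1.571, 0.0, -1.74]
ft_force: [-1.2, -0.7, -0.7]
opening: 0.004
```

```bash
python3 -c "
from h import *
rep((-46.5,6,32)); disc('scene','pics/s11.png')"
```

```text
t 10.23 tcp [ 573.  -125.6   32.6] rot [-1.5707e+00  1.0000e-04 -1.7396e+00] bay [-47.1   2.9] F [-1.2 -0.7 -0.7] op 0.004
slide x,y,z mm 0.7 0.6 3.1 turn y 0.0008
```

View pics/s11.png

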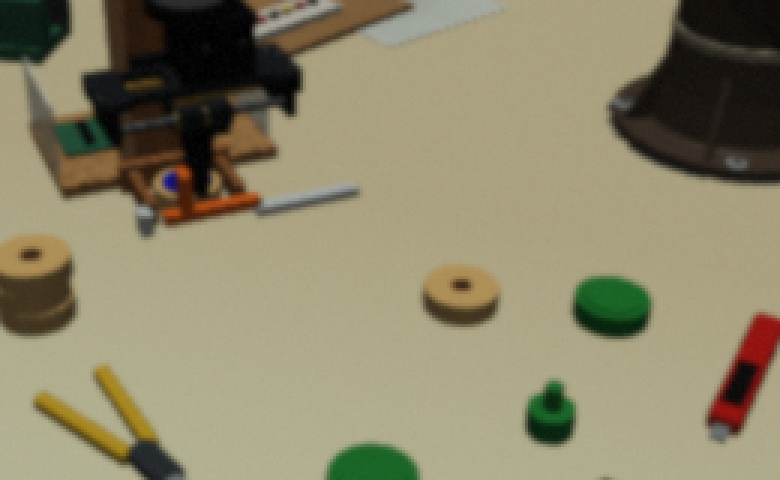

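Not at the hard end yet, since the force is only about 1.3 N. I keep going slowly.

{"op": "drive_tool", "data": {
  "steps": [
    {"slide": [0, 0, 0.001], "dr": [0, 0, 0], "fingers": 0.0},
    {"slide": [0, 0, 0.002], "dr": [0, 0, 0], "fingers": 0.0},
    {"slide": [0, 0, 0.003], "dr": [0, 0, 0], "fingers": 0.0},
    {"slide": [0, 0, 0.004], "dr": [0, 0, 0], "fingers": 0.0},
    {"slide": [0, 0, 0.004], "dr": [0, 0, 0], "fingers": 0.0}
  ]
}}

```text
t: 10.7
eef_pos: [577.2, -126.3, 32.6]
tcp_rot: [-1.571, 0.0, -1.739]
ft_force: [-0.5, -1.6, -0.7]
opening: 0.003
```

{"op": "drive_tool", "data": {
  "steps": [
    {"slide": [0, 0, 0.001], "dr": [0, 0, 0], "fingers": 0.0},
    {"slide": [0, 0, 0.002], "dr": [0, 0, 0], "fingers": 0.0},
    {"slide": [0, 0, 0.003], "dr": [0, 0, 0], "fingers": 0.0},
    {"slide": [0, 0, 0.003], "dr": [0, 0, 0], "fingers": 0.0}
  ]
}}

```text
t: 11.03
eef_pos: [580.1, -126.8, 32.6]
tcp_rot: [-1.571, 0.0, -1.739]
ft_force: [-1.5, -0.6, -0.4]
opening: 0.0
```

{"op": "drive_tool", "data": {
  "steps": [
    {"slide": [0, 0, 0.001], "dr": [0, 0, 0], "fingers": 0.0},
    {"slide": [0, 0, 0.002], "dr": [0, 0, 0], "fingers": 0.0},
    {"slide": [0, 0, 0.002], "dr": [0, 0, 0], "fingers": 0.0}
  ]
}}

```text
t: 11.28
eef_pos: [580.2, -126.8, 32.5]
tcp_rot: [-1.575, 0.0, -1.739]
ft_force: [-10.6, 0.3, 5.1]
opening: 0.0
```

```bash
python3 -c "
from h import *
rep((-46.5,6,32)); a=optics.read_camera('scene'); cv2.imwrite('pics/s12.png',cv2.resize(a[125:185,160:260,::-1],None,fx=7,fy=7,interpolation=2))
for Y in (23,18): 
  u=proj('scene',[*(B+Rb@np.array([-46.5,Y])),58]); print(Y,u,(u-[160,125])*7)
for Y in (44,38):
  u=proj('scene',[*(B+Rb@np.array([-50,Y])),17]); print(Y,u,(u-[160,125])*7)
"
```

```text
t 11.28 tcp [ 580.2 -126.8   32.5] rot [-1.5749e+00  4.0000e-04 -1.7393e+00] bay [-47.2  10.2] F [-10.6   0.3   5.1] op 0.0
slide x,y,z mm 0.7 0.5 -4.2 turn y 0.0011
23 [198.05979274 157.30902886] [266.41854921 226.16320201]
18 [199.84144337 156.96044647] [278.89010359 223.72312527]
44 [191.94713836 172.5102197 ] [223.62996851 332.57153788]
38 [194.07099529 172.06831071] [238.49696704 329.47817494]
```

View pics/s12.png

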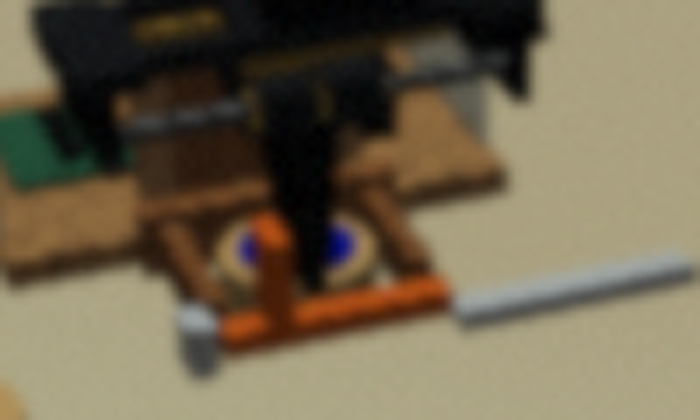

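The hard end is reached at 11 N. The bar end is against the keeper at about (222,330) in the crop, and the fin top at (270,225), both matching travel 0.100. I back off and rise.

{"op": "drive_tool", "data": {
  "steps": [
    {"slide": [0, 0, -0.005], "dr": [0, 0, 0], "fingers": 0.0},
    {"slide": [0, 0, -0.015], "dr": [0, 0, 0], "fingers": 0.0},
    {"slide": [0, -0.01, -0.03], "dr": [0, 0, 0], "fingers": 0.0},
    {"slide": [0, -0.035, -0.05], "dr": [0, 0, 0], "fingers": 0.0},
    {"slide": [0, -0.065, -0.07], "dr": [0, 0, 0], "fingers": 0.0}
  ]
}}

```text
t: 11.75
eef_pos: [511.8, -115.0, 97.0]
tcp_rot: [-1.573, 0.001, -1.739]
ft_force: [0.7, -0.5, 0.3]
opening: 0.004
```

{"op": "drive_tool", "data": {
  "steps": [
    {"slide": [-0.03, -0.03, 0], "dr": [0, 0, 0], "fingers": 0.0},
    {"slide": [-0.06, -0.06, 0], "dr": [0, 0, 0], "fingers": 0.0},
    {"slide": [-0.09, -0.08, 0], "dr": [0, 0, 0], "fingers": 0.0},
    {"slide": [-0.12, -0.08, 0], "dr": [0, 0, 0], "fingers": 0.0},
    {"slide": [-0.15, -0.08, 0], "dr": [0, 0, 0], "fingers": 0.0}
  ]
}}

```text
t: 12.17
eef_pos: [539.0, 33.9, 179.6]
tcp_rot: [-1.566, 0.001, -1.74]
ft_force: [0.3, 0.1, -0.6]
opening: 0.001
```

{"op": "drive_tool", "data": {
  "steps": [
    {"slide": [-0.03, 0, 0], "dr": [0, 0, 0], "fingers": 0.0},
    {"slide": [-0.06, 0, 0], "dr": [0, 0, 0], "fingers": 0.0},
    {"slide": [-0.06, 0, 0], "dr": [0, 0, 0], "fingers": 0.0},
    {"slide": [-0.06, 0, 0], "dr": [0, 0, 0], "fingers": 0.0},
    {"slide": [-0.06, 0, 0], "dr": [0, 0, 0], "fingers": 0.0}
  ]
}}

```text
t: 12.58
eef_pos: [548.2, 91.5, 177.7]
tcp_rot: [-1.57, 0.0, -1.739]
ft_force: [0.3, -1.1, 0.4]
opening: 0.002
```

```bash
python3 -c "
from h import *
rep(); disc('scene','pics/s13.png'); disc('top','pics/t13.png')
a=optics.read_camera('top'); cv2.imwrite('pics/t13c.png',cv2.resize(a[150:255,300:380,::-1],None,fx=5.7,fy=5.7,interpolation=2))
T=lambda u:(u+.5-[300,150])*5.7-.5
for q in ((-50,44,17),(-37,44,17),(-50,-50,17),(-46.5,23,58)): print(q,T(proj('top',[*(B+Rb@np.array(q[:2])),q[2]])))
"
```

```text
t 12.58 tcp [548.2  91.5 177.7] rot [-1.5703e+00  1.0000e-04 -1.7389e+00] bay [-256.9  -58.2] F [ 0.3 -1.1  0.4] op 0.002
scene [201 157   9   7  45] [ 554.4 -166.5   21.5] bay [-3.7 -8.6]
top [335 181  18  18 258] [ 561.9 -172.3   21.5] bay [ 0.8 -0.2]
(-50, 44, 17) [155.51392171 110.06029351]
(-37, 44, 17) [183.58702308 115.72965962]
(-50, -50, 17) [117.5136752  313.96835194]
(-46.5, 23, 58) [176.32472861 147.51718852]
```

View pics/t13c.png

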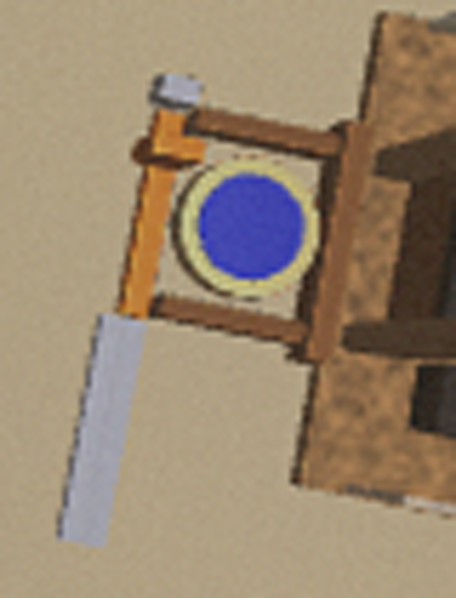

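View pics/s13.png

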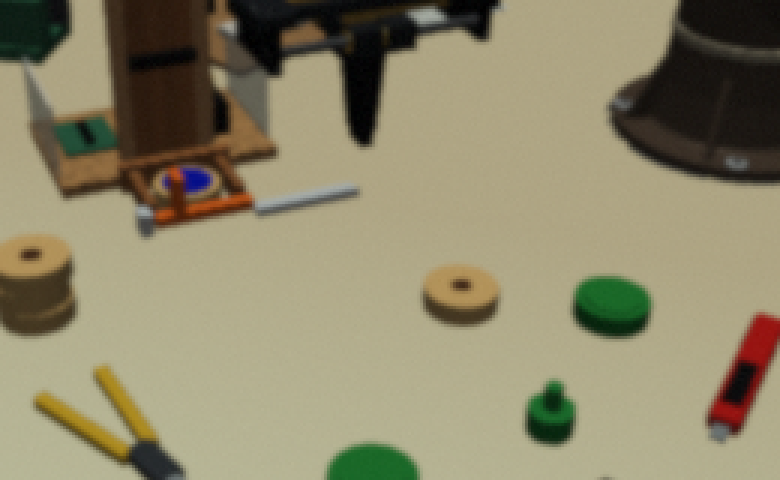

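The gate is shut: the bar end meets the keeper at about (170,108), and its near end is at (120,315), as predicted for travel 0.100. The disc lies against the stop, the bystanders are in place and the arm is clear.

```bash
python3 -c "
from cell import env
print(env.job_done())"
```

```text
the job is handed in; nothing more can be done
None
```

The blue-capped disc is seated against the stop at the back of the bay with the gate fully shut behind it. I handed the job in at about 12.7 s; it reports no verdict.

- **Disc:** I pushed it about 300 mm with both fingertips, set 30 mm apart behind it, until the stop pushed back with about 10 N. The last top view puts it at x = +0.8 mm, y = -0.2 mm in the bay's frame. The last scene view read (-3.7, -8.6) mm, but the fin partly hides the cap there. The clear scene view before the gate was shut gave (-1.7, -0.3) mm.
- **Gate:** I pushed it by the fin with the outside of the closed fingers until it stopped hard at about 11 N. In the top view the ends of the bar are within about 1 mm of where 100 mm of travel should put them.
- **Everything else:** The arm ended up clear, touching nothing. The stack, plain disc, pliers, cutter and green pieces looked unmoved in the last scene picture. The file was outside that crop, so I did not check it at the end.

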